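# Prove the wood lathe's mushroom stop

## Robot

A 7-joint arm with a two-finger parallel gripper is mounted at the origin on the work surface. World frame = base frame: x ahead of the robot, y to its left, z up, the work surface at z = 0. Lengths are in m, angles in rad, forces in N, time in s.
With the tool pointing down it reaches from about 0.4 to 0.9 m from the base axis. Payload 5.6 kg.
Tool frame: the origin (TCP) lies midway between the tips of the shut fingers; the grasp point (between the pads) lies 19 mm behind it; z points along the fingers, y is the line along which they close (so a half turn about z gives the same grasp; the last joint's range is limited). The gripper opens to 92 mm and grips with 3 to 60 N. Pads are 20 mm wide; open, the fingers measure 128 mm over their backs; the gripper's body (75 mm by 189 mm) begins 69 mm behind the grasp point.
Start: joints at [-1.26, 0.468, -0.012, 1.603, 0.006, 1.071, -0.056], TCP at [0.225, 0.61, 0.215] pointing down, gripper open.
Joint ranges: [-2.53, 2.53], [-0.31, 2.02], [-1.57, 1.55], [0.28, 2.44], [-1.29, 4.43], [0.15, 1.84], [-2.92, 2.92]. Speed limits (rad/s): [2.57, 2.57, 3.14, 3.14, 3.14, 3.14, 3.14].

## Interface

Orientations are given as a 3x3 rotation matrix whose columns are the frame's x, y, z axes.
In Python, from station import env, effector, solver, viewer, workorder, search_frame, tip_of gives the robot as it stands. Calls block until the motion is done:
- env.reach(position, orientation): joint-space move of the TCP to a pose.
- env.movel(position, frame=None, rate=0.15): straight line of the TCP; frame=None keeps the orientation; rate is the mean speed in m/s.
- env.goto_joints(angles): joint-space move.
- effector.release() and effector.grasp(squeeze=None): open the fingers fully, or close them until they stop; squeeze is the grip in N (None keeps the last).
- env.pause(seconds).
- solver.inverse_kinematics(position, orientation): joint angles nearest the present ones, or None.
- env.sense(): the state.
- viewer.read_camera(name): name is "scene" or "side" or "wrist"; returns (picture, depth): 384x512x3 uint8, red, green, blue; 384x512 float32, m along the optical axis (not along the pixel's ray), 0 where there is no reading.
- viewer.camera_info(name): a dict with "intrinsics" (3x3 intrinsics, pixels), "eye" and "rotation" of the camera in the world; the wrist camera has in their place "T_tool_cam" (4x4, takes a point from camera to tool coordinates, whose origin is the TCP and whose axes are the flange's). Camera axes: x right, y up, looking along -z (the intrinsics and any distortion apply to the point x, -y, -z); pixel columns grow to the right and rows downward; lengths in m; the calibration is good to about 2 mm. A picture is of the moment at which its call begins: read the wrist's pose just before it. camera_info takes no time and is no camera call.
A pose or a line that the arm cannot do raises env.PlanningError and nothing moves.
- workorder.finish_job(): hands the job in; it is judged then, once.
Trained networks look in the newest picture that a camera, given by its name, has taken for a name from the list of things; names that differ only in an ending like _2 or _b are one class to them, and where a whole thing is asked for, a point or a joint stands for the part that bears it (a point fixed in the world has none). Each returns a list of dicts, best first, with "score" (0 to 1); they miss things now and then, are a little off and sometimes report something else, mostly with a low value. They report only what shows in the picture. A call takes as long as a camera call. They do not tell look-alikes from the thing itself.
- search_frame(camera, name): "at" ([x, y, z] in m, in world coordinates, good to about 4 mm: the middle of the surface that is visible of it).
- tip_of(camera, name): "at" ([x, y, z] in m, in world coordinates, good to about 4 mm: a listed point, or the origin of a listed thing).
The state is a dict: "t": time; "joint_positions": joint angles; "joint_velocities": joint speeds; "tau": joint torques, N m; "ee_pos": TCP position; "tcp_rot": TCP orientation; "wrist_force": force on the tool from outside, world axes, zero at the start; "moment": the same for the moment, N m; "gripper_width": finger opening in m; "grasp_force": force on a finger pad.
Only numpy, scipy, OpenCV 4.12 (cv2) and the standard library are available. Lean on these libraries where they do the work, as an engineer would, in place of code of your own. Each camera call takes 0.05 s, during which the arm holds its last target. There are 200 camera calls.

## Task

Test the lathe's stop before work: press the mushroom stop in until it latches and stays in when you let go, then push one of its wings round clockwise (seen from above) until it springs out again, and after that press the round reset button fully in and let it come back. Touch only; lift nothing and carry nothing: leave the three control boxes standing where they are, the speed dial as it is set and the other things on the bench undisturbed, and do not press reset while the stop is in.

Things in the scene. Friction and masses are not known exactly. Their poses are not given: they have to be found in the camera images.
- stop_box: grey cast-metal box 120 x 120 mm, 65 mm tall, 1.2 to 2.2 kg, standing loose on four rubber feet. Carries the mushroom stop in the middle of its top. Origin at the centre of its underside, z up
- mushroom_top (a point): centre of the domed top of the black mushroom stop, on its axis (the axis of stop_box): 110 mm above the bench when out, 103 mm when latched in. The round cap is 68 mm across and 18 mm tall from its underside to the top of the dome; under it is a 20 mm stem in a 52 mm aluminium collar that rises 12 mm above the box top
- wing_a (a point): one of two straight wings on opposite sides of the cap's rim, 108 mm over their ends, each 12 mm wide and 14 mm tall; undersides level with the cap's, 27 mm above the box top when out, 20 mm when latched, free air beneath. This point: middle of the wing's outer end face, 54 mm from the mushroom's axis, 7 mm above the wing's underside (along stop_box +y when not twisted)
- wing_b (a point): the same on the opposite wing (along stop_box -y when not twisted)
- mushroom (a joint): how far the mushroom is pushed in, m: 0 out, spring-loaded; it must be pushed past about 0.0095 (stop at 0.011, about 10 N) to latch, and then stays in by itself at about 0.007
- mushroom_twist (a joint): how far the mushroom is twisted clockwise as seen from above, rad: 0 at rest (it does not turn the other way), stop at 1.05. A light spring (about 0.03 to 0.07 N m) turns it back. With the mushroom latched, twisting past about 0.65 frees it and it springs out by itself; about 3 N on a wing does it
- reset_box: grey cast-metal box 90 x 90 mm, 55 mm tall, about 1.2 kg, standing loose on rubber feet, with the plain round reset button in the middle of its top. Origin at the centre of its underside
- reset_top (a point): centre of the flat top of the black reset button (34 mm across), 73 mm above the bench when out; it stands 6 mm proud of a 50 mm aluminium housing that itself rises 12 mm above the box
- reset (a joint): how far the reset button is pushed in, m: 0 out, 0.006 fully down (about 5 N); springs back
- dial_box: grey box like reset_box (90 x 90 mm, 55 mm tall) that carries the speed dial, a black knob with a straight upright grip bar, 40 mm across, its top 99 mm above the bench; to be left alone. Origin at the centre of its underside
- dial_pointer (a point): pointer end of the dial's grip bar, 18 mm from the dial's axis
- blank: bystander: square timber blank 50 x 150 x 50 mm, lying on the bench; origin at the centre of its underside
- spindle: bystander: small turned wooden spindle, 42 mm foot, 78 mm tall, standing; origin at the centre of its underside
- chuck_key: bystander: steel T-shaped chuck key, 85 x 80 mm, 24 mm tall, lying on the bench; origin under its shank
- live_centre: bystander: steel lathe centre, 44 mm wide, 55 mm tall, standing point up; origin at the centre of its underside
- wax: bystander: closed amber glass jar with a steel cap, 64 mm wide, 50 mm tall; origin at the centre of its underside
- sanding_block: bystander: cork sanding block 100 x 60 x 28 mm, lying flat; origin at the centre of its underside
- gouge: bystander: turning gouge with a dark wooden handle, 280 mm long, 26 mm thick, lying on the bench; origin at the middle of its length, on its underside
There are look-alikes about, which are no part of the job. Leave any blue or red look-alike of the stop_box alone. What is shaped like the reset_box but green is not meant.

How it is judged:
By the outcome, as a careful person would: the job done as asked, in the order asked, and still so for the second after the job is handed in, with the robot touching nothing.
It also fails if it takes over 58 s, if anything falls off the work surface, if the arm or the gripper's body presses on something with over 40 N, if the wrist force passes 120 N, or if a joint passes its speed limit or range.

## Working session

There is one attempt and no reset: what is moved stays moved. The work goes in short steps, each a Python script; the robot and the scene stay as the last script left them, time stands still between calls to the robot, and variables do not carry over. Pictures are saved under pics/ and viewed, at most 10 in all, crops included, and the job is handed in when it is done.

```bash
mkdir -p pics; ls; python3 - <<'E'
from station import env, viewer, search_frame, tip_of
import cv2, numpy as np
for c in ("scene","side"):
    p,d=viewer.read_camera(c)
    cv2.imwrite(f"pics/{c}0.png",cv2.resize(p[:,:,::-1],(800,600)))
    np.savez(f"pics/{c}0.npz",p=p,d=d)
    for n in ("stop_box","mushroom_top","wing_a","wing_b","reset_box","reset_top","dial_box"):
        print(c,n,[(np.round(r["at"],3).tolist(),round(r["score"],2)) for r in tip_of(c,n)])
print(env.sense()["t"])
E
```

```text
pics
scene stop_box [([0.699, 0.417, 0.003], 0.85), ([0.355, -0.197, -0.002], 0.7), ([0.526, 0.239, 0.076], 0.21)]
scene mushroom_top [([0.598, 0.024, 0.111], 0.67), ([0.702, 0.422, 0.108], 0.59), ([0.72, -0.206, -0.001], 0.5), ([0.525, 0.237, 0.002], 0.17)]
scene wing_a [([0.741, 0.381, 0.098], 0.89), ([0.311, -0.18, 0.098], 0.88), ([0.66, 0.452, 0.1], 0.85), ([0.595, -0.036, 0.1], 0.71), ([0.409, -0.218, 0.1], 0.61)]
scene wing_b [([0.741, 0.381, 0.098], 0.89), ([0.311, -0.18, 0.098], 0.88), ([0.66, 0.452, 0.1], 0.85), ([0.595, -0.036, 0.1], 0.71), ([0.409, -0.218, 0.1], 0.61)]
scene reset_box [([0.521, 0.241, -0.003], 0.88), ([0.358, 0.215, 0.003], 0.7)]
scene reset_top [([0.525, 0.24, 0.078], 0.58), ([0.355, 0.22, 0.076], 0.5)]
scene dial_box [([0.528, -0.23, -0.001], 0.61)]
side stop_box [([0.362, -0.204, 0.004], 0.94), ([0.608, 0.02, -0.002], 0.93), ([0.697, 0.416, 0.004], 0.76)]
side mushroom_top [([0.608, 0.022, 0.109], 0.94), ([0.359, -0.202, 0.116], 0.83)]
side wing_a [([0.614, 0.072, 0.1], 0.91), ([0.595, -0.029, 0.101], 0.88), ([0.409, -0.218, 0.097], 0.88), ([0.313, -0.178, 0.098], 0.75)]
side wing_b [([0.614, 0.072, 0.1], 0.91), ([0.595, -0.029, 0.101], 0.88), ([0.409, -0.218, 0.097], 0.88), ([0.313, -0.178, 0.098], 0.75)]
side reset_box [([0.355, 0.22, -0.002], 0.9), ([0.524, 0.241, -0.003], 0.56), ([0.596, -0.032, 0.099], 0.54), ([0.614, 0.073, 0.1], 0.21)]
side reset_top [([0.525, 0.24, 0.072], 0.66), ([0.356, 0.222, 0.079], 0.56)]
side dial_box [([0.525, -0.229, 0.004], 0.76), ([0.414, -0.043, -0.0], 0.37)]
0.8
```

View pics/scene0.png

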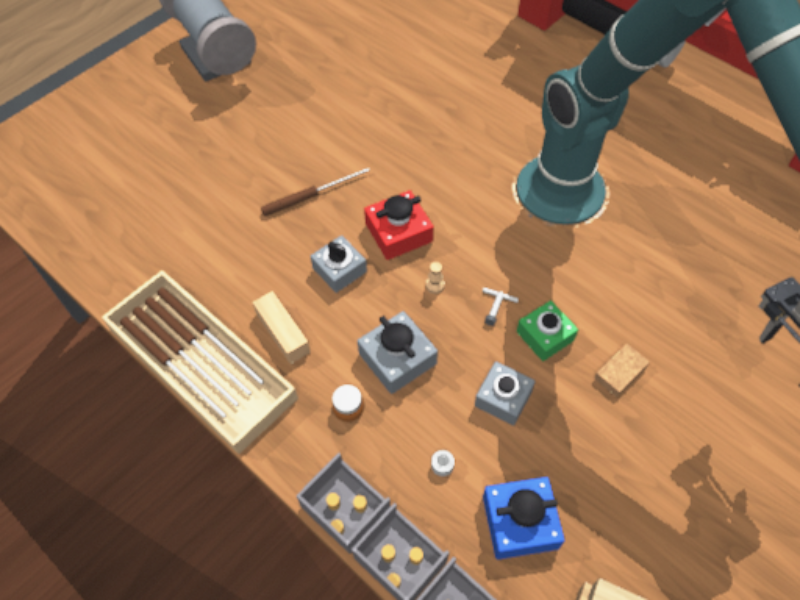

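View pics/side0.png

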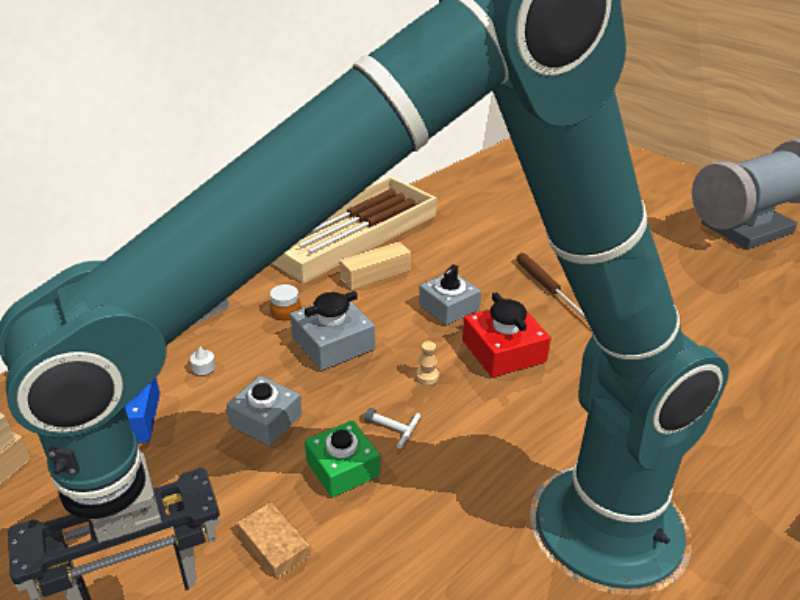

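Stop candidates (scene picture): grey at (397,345), red at (399,220), blue at (523,515). The grey one fits because red and blue are excluded. Reset candidates: grey at (505,388) and green at (548,328), so grey. The grey box at (338,262) is the dial. I'll move above the stop and confirm with the wrist camera.

```bash
cat > h.py <<'E'
from station import env, effector, solver, viewer, workorder, search_frame, tip_of
import numpy as np, cv2
def down(a):  # tool x along heading a, z down
    x=np.array([np.cos(a),np.sin(a),0]); z=np.array([0,0,-1.]); return np.column_stack([x,np.cross(z,x),z])
E
python3 - <<'E'
from h import *
s=env.sense(); print(np.round(s["tcp_rot"],2).tolist())
effector.grasp(10)
a=np.arctan2(s["tcp_rot"][1][0],s["tcp_rot"][0][0]); print(a)
for deg in range(-180,180,30):
    q=solver.inverse_kinematics([0.57,0.12,0.34],down(np.radians(deg))); print(deg, None if q is None else np.round(q,2).tolist())
print(viewer.camera_info("wrist"))
env.reach([0.57,0.12,0.36],down(0))
s=env.sense();print(s["t"],s["gripper_width"])
p,d=viewer.read_camera("wrist")
cv2.imwrite("pics/w1.png",cv2.resize(p[:,:,::-1],(800,600)))
np.savez("pics/w1.npz",p=p,d=d,R=s["tcp_rot"],t=s["ee_pos"])
for n in ("mushroom_top","wing_a","reset_top","stop_box"):
    print(n,[(np.round(r["at"],4).tolist(),round(r["score"],2)) for r in tip_of("wrist",n)])
E
```

```text
[[-0.94, 0.35, 0.0], [0.35, 0.94, 0.0], [-0.0, 0.0, -1.0]]
2.7877121653802823
-180 [-0.51, 0.25, 0.3, 1.64, -0.08, 1.27, 1.38]
-150 [-0.44, 0.25, 0.21, 1.63, -0.05, 1.27, 1.88]
-120 [-0.37, 0.25, 0.13, 1.63, -0.03, 1.27, 2.38]
-90 [-0.31, 0.25, 0.05, 1.62, -0.01, 1.27, 2.89]
-60 [-1.21, 0.52, 1.36, 1.67, -0.52, 1.38, -2.38]
-30 [-1.21, 0.52, 1.36, 1.67, -0.52, 1.38, -1.86]
0 [-0.85, 0.29, 0.74, 1.66, -0.2, 1.28, -1.64]
30 [-0.77, 0.27, 0.63, 1.65, -0.17, 1.27, -1.15]
60 [-0.76, 0.27, 0.62, 1.65, -0.16, 1.27, -0.63]
90 [-0.7, 0.26, 0.54, 1.65, -0.14, 1.27, -0.13]
120 [-0.63, 0.26, 0.45, 1.64, -0.12, 1.27, 0.37]
150 [-0.56, 0.25, 0.36, 1.64, -0.09, 1.27, 0.87]
{'intrinsics': array([[338.00838147,   0.        , 258.27296089],
       [  0.        , 338.00838147, 195.13605923],
       [  0.        ,   0.        ,   1.        ]]), 'T_tool_cam': array([[-1.50008390e-04,  9.56572396e-01,  2.91494817e-01,
         8.24276527e-02],
       [ 9.99999487e-01, -1.48589515e-04,  1.00223031e-03,
         8.13938214e-05],
       [ 1.00201893e-03,  2.91494817e-01, -9.56571883e-01,
        -1.69099137e-01],
       [ 0.00000000e+00,  0.00000000e+00,  0.00000000e+00,
         1.00000000e+00]])}
4.35 0.00043343931754777354
mushroom_top [([0.3598, -0.2041, 0.1099], 0.89), ([0.6034, 0.019, 0.1124], 0.57)]
wing_a [([0.5925, -0.0366, 0.0989], 0.94), ([0.4141, -0.2209, 0.0976], 0.89), ([0.3139, -0.1814, 0.0978], 0.78), ([0.6154, 0.0764, 0.1007], 0.73), ([0.7384, 0.3845, 0.0957], 0.6), ([0.7234, -0.2069, 0.0002], 0.52)]
reset_top [([0.3517, 0.2123, 0.0776], 0.77), ([0.5267, 0.2399, 0.0791], 0.61), ([0.3176, 0.381, -0.0036], 0.38), ([0.715, 0.2399, -0.0029], 0.35)]
stop_box [([0.702, 0.4177, 0.0011], 0.69), ([0.6037, 0.0225, 0.0017], 0.61), ([0.5969, -0.0329, 0.0965], 0.58), ([0.3623, -0.1979, -0.0001], 0.57)]
```

View pics/w1.png

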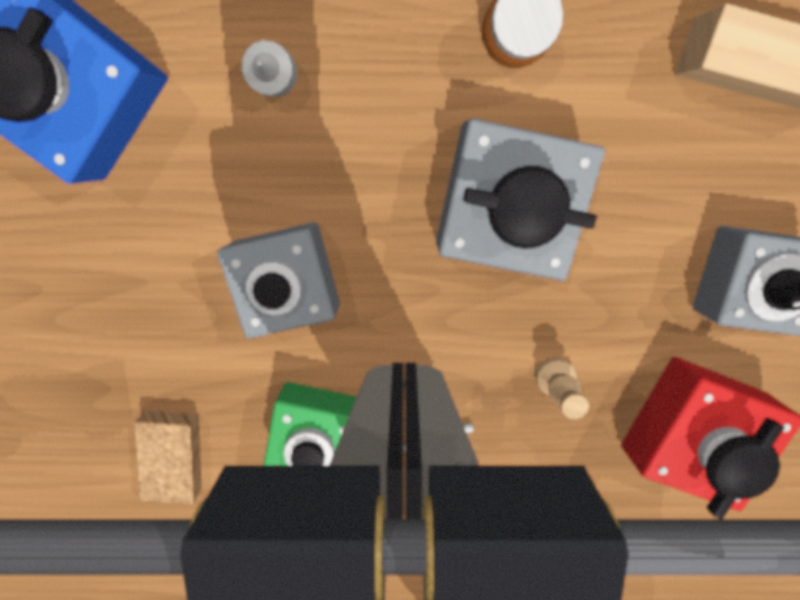

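The wrist view confirms it: the grey stop is at (530,207) with wings at (470,197) and (593,220), and the grey reset is at (272,290). Red, blue and green are clearly separate. Next I'll refine the centres from the depth of the dark pixels.

```bash
cat >> h.py <<'E'
def cloud(p,d,R,t):
    ci=viewer.camera_info("wrist"); K=ci["intrinsics"]; T=ci["T_tool_cam"]
    v,u=np.mgrid[:384,:512]; x=(u-K[0,2])*d/K[0,0]; y=(v-K[1,2])*d/K[1,1]
    c=np.stack([x,-y,-d],-1)@T[:3,:3].T+T[:3,3]
    return c@np.array(R).T+np.array(t)
def fit(P,p,c,r,z0,z1):
    m=(p.max(-1)<75)&(np.hypot(P[...,0]-c[0],P[...,1]-c[1])<r)&(P[...,2]>z0)&(P[...,2]<z1)
    return P[m]
E
python3 - <<'E'
from h import *
f=np.load("pics/w1.npz");P=cloud(f["p"],f["d"],f["R"],f["t"]);p=f["p"]
Q=fit(P,p,(0.604,0.021),0.075,0.080,0.125)
def circ(Q):
    (x,y),r=cv2.minEnclosingCircle(Q[:,:2].astype(np.float32)); return np.round([x,y,r],4)
print("stop",len(Q),circ(Q),np.percentile(Q[:,2],[2,50,98]))
c=circ(Q)[:2]; rr=np.hypot(*(Q[:,:2]-c).T); W=Q[rr>0.042]
u=np.linalg.svd(W[:,:2]-c)[2][0];print("wingdir deg",np.degrees(np.arctan2(u[1],u[0])))
for s in(1,-1):
    w=W[((W[:,:2]-c)@u)*s>0]; print(len(w),w.mean(0))
m=fit(P,p,(0.525,0.24),0.03,0.062,0.09);print("reset",len(m),circ(m),m.mean(0))
E
```

```text
stop 2329 [0.605  0.0208 0.0527] [0.09894468 0.10645128 0.11010023]
wingdir deg 78.77730885181742
76 [0.61366109 0.06746821 0.10460881]
62 [ 0.59507512 -0.02553633  0.10504562]
reset 391 [0.5276 0.2388 0.016 ] [0.52775181 0.23840348 0.07588303]
```

```bash
python3 - <<'E'
from h import *
C=np.array([0.605,0.021]); R=down(np.radians(119))
env.reach([*C,0.135],R); env.movel([*C,0.113],rate=0.08)
f0=env.sense()["wrist_force"]; print(f0,env.sense()["t"])
for z in np.arange(0.109,0.0945,-0.001):
    env.movel([*C,z],rate=0.03); s=env.sense(); F=s["wrist_force"]-f0
    print(round(z,4),np.round(s["ee_pos"],4),np.round(F,1),round(s["t"],2))
    if F[2]>18 or s["ee_pos"][2]<0.0955: break
env.movel([*C,0.13],rate=0.08); print(env.sense()["t"])
env.reach([*(C-[0.0,0.0]),0.2],R)
E
```

```text
[0.28433154 0.72635234 0.53777123] 6.9583
0.109 [0.6056 0.021  0.1096] [-0.6 -1.   3.7] 7.24
0.108 [0.6056 0.021  0.1089] [-0.7 -1.8  5.4] 7.49
0.107 [0.6056 0.0209 0.108 ] [-2.  -0.6  6. ] 7.74
0.106 [0.6056 0.021  0.1068] [-0.7 -0.3  4.7] 7.99
0.105 [0.6056 0.021  0.1056] [-0.5 -0.8  4.9] 8.24
0.104 [0.6056 0.0209 0.1047] [-1.1 -0.5  4.7] 8.49
0.103 [0.6056 0.021  0.1037] [-0.3 -0.5  5.3] 8.74
0.102 [0.6056 0.021  0.1028] [-0.4 -0.7  6.5] 8.99
0.101 [0.6056 0.021  0.1019] [-1.2 -0.5  7.4] 9.24
0.1 [0.6056 0.021  0.1009] [-1.2 -1.1  7.3] 9.49
0.099 [0.6056 0.0209 0.1   ] [-1.4 -0.4  8.4] 9.74
0.098 [0.6056 0.021  0.0993] [-1.8 -1.7  9.7] 9.99
0.097 [0.6057 0.021  0.0992] [-4.2 -1.5 15. ] 10.24
0.096 [0.6058 0.0209 0.0991] [-6.8 -1.4 21.1] 10.49
11.0667
```

```bash
cat >> h.py <<'E'
def look(name):
    s=env.sense(); p,d=viewer.read_camera("wrist"); cv2.imwrite(f"pics/{name}.png",p[:,:,::-1])
    P=cloud(p,d,s["tcp_rot"],s["ee_pos"]); Q=fit(P,p,(0.605,0.021),0.075,0.080,0.125)
    Q=Q[np.hypot(*(Q[:,:2]-[0.605,0.021]).T)<0.06]
    (x,y),r=cv2.minEnclosingCircle(Q[:,:2].astype(np.float32))
    W=Q[np.hypot(*(Q[:,:2]-[x,y]).T)>0.042]; u=np.linalg.svd(W[:,:2]-[x,y])[2][0]
    dome=Q[np.hypot(*(Q[:,:2]-[x,y]).T)<0.01]
    print(name,"c",x,y,r,"top",np.median(dome[:,2]) if len(dome) else None,"wing",np.degrees(np.arctan(u[1]/u[0])),np.median(W[:,2]),len(W),"t",s["t"])
E
python3 - <<'E'
from h import *
env.movel([0.58,-0.02+0.021+0.08,0.26],rate=0.2); look("w2")
for n in ("mushroom_top","wing_a"):
    print(n,[(np.round(r["at"],4).tolist(),round(r["score"],2)) for r in tip_of("wrist",n)])
E
```

```text
w2 c 0.6028967499732971 0.021637311205267906 0.05271706357598305 top 0.1020979365739634 wing 77.82657997818347 0.09783384394911966 180 t 12.0417
mushroom_top [([0.6004, 0.0175, 0.105], 0.61)]
wing_a [([0.5948, -0.0312, 0.0923], 0.86), ([0.6194, 0.0757, 0.0948], 0.68), ([0.4137, -0.221, 0.1012], 0.63), ([0.5203, -0.209, 0.0992], 0.2)]
```

View pics/w2.png

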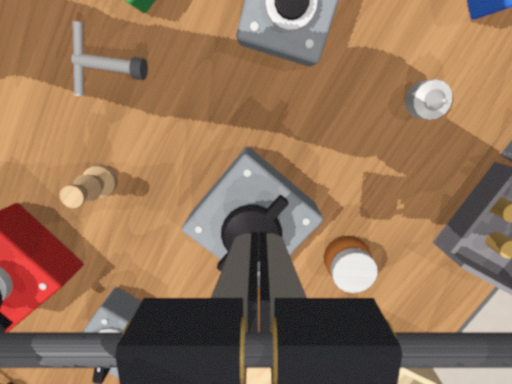

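The stop has latched: the dome is at 0.102, and the free wing at (280,207) sits at about 78°. Now the twist.

```bash
cat > tw.py <<'E'
from h import *
C=np.array([0.604,0.021]); r=0.052; Z=0.083
def at(deg,z=Z):
    a=np.radians(deg); return [*(C+r*np.array([np.cos(a),np.sin(a)])),z]
env.reach(at(120,0.14),down(np.radians(120))); env.movel(at(120),rate=0.1)
f0=env.sense()["wrist_force"]; print(env.sense()["t"]); t_c=None
for g in range(114,42,-4):
    env.movel(at(g),down(np.radians(g)),rate=0.03); s=env.sense(); F=s["wrist_force"]-f0
    a=np.radians(g); ft=-F@[np.sin(a),-np.cos(a),0]; fr=F@[np.cos(a),np.sin(a),0]
    print(g,"tang",round(ft,1),"rad",round(fr,1),"z",round(F[2],1),round(s["t"],2))
    if abs(ft)>10: break
for g2 in range(g+14,128,14): env.movel(at(g2),down(np.radians(g2)),rate=0.1)
env.movel(at(120,0.16),rate=0.2)
env.movel([0.58,0.101,0.26],rate=0.25); look("w3")
E
python3 tw.py
```

```text
13.4583
114 tang 0.4 rad -0.1 z 0.1 13.79
110 tang 0.3 rad -1.2 z -0.7 14.07
106 tang -0.3 rad 0.7 z 0.1 14.34
102 tang 1.8 rad 1.1 z 0.6 14.62
98 tang 0.8 rad -0.4 z 0.1 14.89
94 tang 1.8 rad 0.9 z -0.4 15.17
90 tang 2.5 rad 0.4 z -0.2 15.44
86 tang 1.0 rad 0.3 z -0.3 15.72
82 tang 1.4 rad -0.6 z -1.0 15.99
78 tang 1.9 rad -0.3 z -0.5 16.27
74 tang 1.0 rad 0.3 z -0.3 16.54
70 tang 1.1 rad -0.0 z 0.6 16.82
66 tang 1.3 rad 0.5 z 0.5 17.09
62 tang 2.4 rad 1.5 z 0.5 17.37
58 tang 0.8 rad 1.0 z 0.7 17.64
54 tang 0.7 rad 1.2 z -0.1 17.92
50 tang 0.9 rad 0.8 z 0.6 18.19
46 tang 1.3 rad 2.0 z -0.0 18.47
w3 c 0.6030497550964355 0.022678105160593987 0.05154344439506531 top None wing 78.6474389833735 0.10428852006533966 128 t 21.5333
```

The wing height is back to the "out" value (0.1043, against 0.0978 when latched). I'll check that from another view and refine the reset position from close by.

```bash
python3 - <<'E'
from h import *
env.reach([0.47,0.17,0.24],down(0)); look("w4")
s=env.sense(); p,d=viewer.read_camera("wrist"); P=cloud(p,d,s["tcp_rot"],s["ee_pos"])
m=fit(P,p,(0.527,0.239),0.022,0.066,0.09);(x,y),r=cv2.minEnclosingCircle(m[:,:2].astype(np.float32))
print("reset",len(m),x,y,r,m.mean(0))
for n in ("reset_top","mushroom_top"): print([(np.round(q["at"],4).tolist(),round(q["score"],2)) for q in tip_of("wrist",n)])
# aluminium ring
h=(np.hypot(P[...,0]-.527,P[...,1]-.239)<.036)&(P[...,2]>.0615)&(P[...,2]<.085);H=P[h];print("housing",cv2.minEnclosingCircle(H[:,:2].astype(np.float32)),H.mean(0))
# fingertip width
E
```

```text
w4 c 0.6036065220832825 0.02086641825735569 0.05331789702177048 top 0.10896749033295572 wing 78.80524369444419 0.10470219976000152 510 t 23.4667
reset 878 0.5265012979507446 0.23906230926513672 0.016257023438811302 [0.5266222  0.23884304 0.0759618 ]
[([0.3533, 0.2157, 0.0776], 0.91), ([0.5238, 0.2363, 0.0775], 0.74)]
[([0.6049, 0.0194, 0.1125], 0.95)]
housing ((0.5258188247680664, 0.23946188390254974), 0.024884743615984917) [0.52680393 0.23819442 0.07072802]
```

View pics/w4.png

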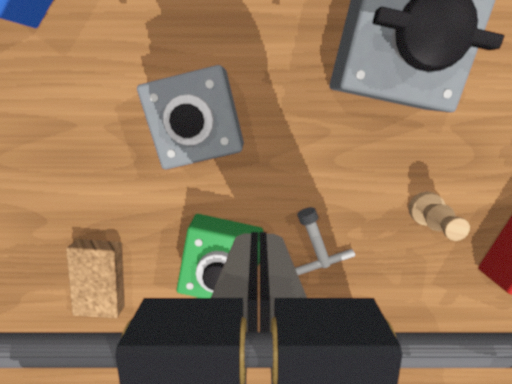

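The stop at (437,30) is out, with its dome at 0.109 and its twist back to rest. The grey reset at (186,121) is centred at (0.5265, 0.239). Pressing it now.

```bash
python3 - <<'E'
from h import *
C=[0.5263,0.239]; R=down(0)
env.reach([*C,0.11],R); env.movel([*C,0.078],rate=0.08)
f0=env.sense()["wrist_force"]
for z in np.arange(0.075,0.060,-0.001):
    env.movel([*C,z],rate=0.03); s=env.sense(); F=s["wrist_force"]-f0
    print(round(z,4),np.round(s["ee_pos"],4),np.round(F,1),round(s["t"],2))
    if F[2]>16: break
env.movel([*C,0.11],rate=0.08); env.movel([0.47,0.17,0.24],rate=0.25); look("w5")
s=env.sense(); p,d=viewer.read_camera("wrist"); P=cloud(p,d,s["tcp_rot"],s["ee_pos"])
m=fit(P,p,(0.527,0.239),0.022,0.060,0.09);print("reset",len(m),m.mean(0),s["t"])
E
```

```text
0.075 [0.5268 0.2391 0.0754] [-0.3 -1.7  3. ] 25.14
0.074 [0.5268 0.239  0.0743] [ 0.6 -1.6  3.6] 25.39
0.073 [0.5268 0.2391 0.0732] [ 1.2 -1.4  4.6] 25.64
0.072 [0.5268 0.239  0.0722] [ 1.7 -2.2  5.2] 25.89
0.071 [0.5268 0.2391 0.0714] [ 1.4 -1.5  6.8] 26.14
0.07 [0.5269 0.2391 0.0713] [-1.6 -2.9 14.9] 26.39
0.069 [0.5269 0.2391 0.0711] [-4.4 -3.4 22. ] 26.64
w5 c 0.6036821603775024 0.021028539165854454 0.05321497470140457 top 0.10896551838159568 wing 78.82092772915287 0.10472576082121128 502 t 28.0917
reset 878 [0.52663437 0.23890844 0.0759342 ] 28.1417
```

The hard stop was at 0.0712, against 0.067 nominal. I'll check the real button and housing heights from the depth before handing in.

```bash
python3 - <<'E'
from h import *
s=env.sense(); p,d=viewer.read_camera("wrist"); P=cloud(p,d,s["tcp_rot"],s["ee_pos"])
rr=np.hypot(P[...,0]-.5265,P[...,1]-.239)
for a,b in((0,.014),(.0195,.0235),(.030,.040),(.075,.1)): 
    z=P[(rr>a)&(rr<b)][:,2]; print(a,b,len(z),np.round(np.percentile(z,[10,50,90]),4))
E
```

```text
0 0.014 686 [0.0752 0.0761 0.0771]
0.0195 0.0235 569 [0.0651 0.0661 0.0671]
0.03 0.04 4701 [0.0535 0.3386 0.3433]
0.075 0.1 24883 [-0.0015  0.2832  0.3495]
```

The button top is at about 0.077 and the housing at 0.067. The hard stop at 0.071 was therefore the button's own 6 mm end stop, not the housing, and the button has come back out.

```bash
python3 -c "
from h import *
print(workorder.finish_job())"
```

```text
the job is handed in; nothing more can be done
None
```

The job is handed in: I pressed the grey stop until it latched, twisted it clockwise until it sprang out, then pressed the grey reset to its end stop and it came back, all in about 28 s of robot time.

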